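Fit the drum and axle of a tube roller

ROBOT

A 6-joint arm with a two-finger parallel gripper is mounted at the origin on the work surface. World frame = base frame: x ahead of the robot, y to its left, z up, the work surface at z = 0. Lengths are in m, angles in rad, forces in N, time in s.
With the tool pointing down it reaches from about 0.325 to 0.775 m from the base axis. Payload 9.3 kg.
Tool frame: the origin (TCP) lies at the very end of the fingers, on their centre line; the grasp point (between the pads) lies 19 mm behind it; z points along the fingers, y is the direction in which the jaws open and shut (so a half turn about z gives the same grasp; the last joint's range is limited). The gripper opens to 85 mm and grips with 20 to 120 N. Pads are 22 mm wide; open, the fingers measure 114 mm over their backs; the gripper's body (76 mm by 85 mm) begins 54 mm behind the grasp point. The pads swing forward as they close: fully open they stand 13 mm farther back than shut.
Start: joints at [-1.397, 0.259, 0.021, 1.334, 0, 1.418], TCP at [0.177, -0.521, 0.206] pointing down, gripper open.
Joint ranges: [-3.04, 3.04], [-0.91, 1.82], [-1.04, 1.36], [-1.92, 1.95], [-1.52, 1.45], [-3.14, 3.14]. Speed limits (rad/s): [2.22, 2.22, 2.79, 3.14, 3.14, 3.14].

INTERFACE

Orientations are given as a unit quaternion [x, y, z, w].
In Python, from rig import bot gives the robot as it stands.
- The arm moves only by the shell command python3 -m pendant 'ROWS' [FORCE]. ROWS is JSON, a list of rows, each an object of numbers: "grip": the opening, from 0 (shut) to 1 (fully open); "dx", "dy", "dz": the shift along the tool's x, y, z in units of 0.4 m (1.0 is 0.4 m); "spin": the turn about the tool's z in units of pi/2 rad (1.0 is pi/2 rad). A call has 1 to 20 rows; each row is the pose to reach, as a shift and turn from the pose commanded when the call began, along the tool's axes at that moment; what a row does not reach only later rows make up. A row lasts 1/8 s, in which the tool goes at most 62.5 mm and 10.7 degrees, less where a joint would pass 70% of its speed; a pose out of reach is approached as far as the arm can. A call with a number of a shift or a turn outside -1 to 1 is refused whole. A call with a gripper value outside its range is refused whole. The fingers move at their own pace and stop on an object; FORCE is the grip in N (left out, the last holds). Time passes only in rows, so rows that repeat a pose let the fingers close. It gives the time, the measured TCP pose, the force and the opening at its end, in the units of the state.
- bot.sense(): the state, without advancing time (a new reading comes with each control period).
- bot.read_camera(name): name is "scene" or "top" or "wrist"; returns the picture (480x640x3 uint8, red, green, blue); there is no depth.
- bot.camera_params(name): a dict with "fovy" (degrees; the focal length in pixels is half the picture's height over the tangent of half this angle, whatever the lens; pixels are square), "cx", "cy" (the principal point, pixels), "cam_to_world" (4x4, takes a point from camera to world coordinates). Camera axes: x right, y down, z forward; pixel columns grow to the right and rows downward; lengths in m; the calibration is good to about 2 mm. The wrist camera is an equidistant fisheye: a pixel r from the principal point sees the ray r / f radians off the axis. A picture is of the moment at which its call begins: read the wrist's pose just before it. camera_params takes no time and is no camera call; for the wrist camera it gives the pose at the moment of the call.
- bot.finish_job(): hands the job in, once; it reports no verdict.
The state is a dict: "time": time; "q": joint angles; "qd": joint speeds; "effort": joint torques, N m; "ee_pos": TCP position; "tool_rot": TCP orientation; "wrist_force": force on the tool from outside, world axes, zero at the start; "torque": the same for the moment, N m; "gripper_width": finger opening in m.
Only numpy, scipy, OpenCV 4.12 (cv2) and the standard library are available. Lean on these libraries where they do the work, as an engineer would, in place of code of your own. Each camera call takes 0.05 s, during which the arm holds its last target. There are 200 camera calls.

TASK

Put the tube roller on the lab bench back together: set the loose white drum down on the two rollers between the stand's side plates, then push the axle through one side plate, the drum's bore and the other side plate until its collar sits against the plate, and let go. Set the parts down rather than dropping them, and leave the flask, the tube rack and the jar where they are.

Things in the scene. Friction and masses are not known exactly. Their poses are not given: they have to be found in the camera images.
- stand_seat (a point): Middle of the fixed roller stand: on the bearing line, half-way between its side plates, 80 mm above the bench. y axis: the bearing line (towards world +y within 0.25 rad); z up. Two fixed rubber rollers (radius 8, 32 mm apart) run along y below; a drum resting on both has its centre here. White base 110 (x) by 130 (y) by 12 mm.
- stand_hole (a point): Middle of the -y side plate's hole mouth, on its outer face, 49 mm along -y from stand_seat. Both side plates: aluminium, 64 mm wide, 12 mm thick (37 to 49 mm either side of the middle), tops 96 mm above the bench, each with a 14 mm through hole on the bearing line, chamfered on its -y side.
- drum_center (a point): Centre of the loose white plastic drum, a cylinder 56 mm in diameter, 60 mm long, with a 16 mm bore right through along its y axis; about 140 g. It starts with the bore level, centre 50 mm above the bench. It may roll, so its x and z axes need not stay level.
- axle_grip (a point): Centre of the loose axle's black grip block, 16 mm wide (x), 44 long (y), 26 high (z). y axis: along the shaft to the tip, at the start level, 45 mm above the bench and towards world +y within 0.2 rad. In front of the block is a steel collar (diameter 24, 4 mm thick), its face 26 mm along +y, then a steel shaft of diameter 10, 130 mm long. About 70 g in all.
- axle_seat (a point): Point on the axle's centre line, inside the shaft, 49 mm from the collar's face and 75 mm from the centre of the grip block. y axis along the shaft. With the collar against a side plate it lies at the middle of the stand (stand_seat), but for the shaft's slack in its holes.
- axle_tip (a point): Centre of the axle's tip, 156 mm along +y from the centre of the grip block; the last 10 mm taper from diameter 10 to 5. y axis along the shaft, pointing out of the tip.
- drum_rest: Fixed black rest, 70 by 70 mm, 26 mm high, with two rails in which the drum lies at the start; origin at the centre of its underside.
- axle_rest: Fixed black rest, 70 (x) by 130 (y) mm, with two saddles up to 43 mm high under the shaft, in which the axle lies at the start; the grip block overhangs beyond the -y saddle, free on both sides. Origin at the centre of its underside.
- flask: Bystander: clear cell culture flask lying flat, 110 by 75 by 34 mm with a white cap; origin at the centre of its underside.
- tube_rack: Bystander: grey block rack 60 by 120 by 45 mm holding eight capped tubes, 92 mm high in all; origin at the centre of its underside.
- jar: Bystander: amber jar 60 mm in diameter, 85 mm high; origin at the centre of its underside.

How it is judged:
By the outcome, as a careful person would: the job done as asked, in the order asked, and still so for the second after the job is handed in, with the robot touching nothing.
It also fails if it takes over 64 s, if anything falls off the work surface, if the arm or the gripper's body presses on something with over 40 N, if the wrist force passes 120 N, or if a joint passes its speed limit or range.

## Working session

There is one attempt and no reset: what is moved stays moved. The work goes in short steps, Python scripts to look and compute and a shell command to move; the robot and the scene stay as the last step left them, time stands still between calls to the robot, and variables do not carry over. Pictures are saved under pics/ and viewed, about 8 in all and at most 12, crops included, and the job is handed in when it is done.

```bash
mkdir -p pics; ls
python3 - <<'E'
from rig import bot
import cv2, numpy as np
print(bot.sense())
for n in ("scene","top","wrist"):
    p=bot.camera_params(n); im=bot.read_camera(n); cv2.imwrite(f"pics/{n}0.png",im[:,:,::-1]); print(n,p["fovy"],p["cx"],p["cy"],np.round(p["cam_to_world"],3).tolist())
a=cv2.imread("pics/scene0.png");b=cv2.imread("pics/top0.png")
E
```

```text
pics
{'time': 0.0, 'q': array([-1.39660915e+00,  2.59209793e-01,  2.07541418e-02,  1.33371995e+00,
        1.22889015e-05,  1.41821437e+00]), 'qd': array([ 2.06952903e-03, -6.23133957e-04,  7.55195321e-05, -1.03538227e-03,
        1.25760118e-03,  3.45898348e-04]), 'effort': array([-2.76967658e-04, -5.55641127e+01,  3.44526136e+01,  1.38087227e-02,
       -1.74327488e-04,  6.83451375e-06]), 'ee_pos': array([ 0.17649366, -0.52057118,  0.20565364]), 'tool_rot': array([ 9.86682173e-01,  1.62658582e-01, -1.30562436e-06, -6.89661125e-04]), 'wrist_force': array([ 0.23102284, -0.29247327,  0.90524403]), 'torque': array([0.0153632 , 0.00388209, 0.01512954]), 'gripper_width': 0.08540409382134781}
scene 57.167033185974006 319.52809710608284 243.3386267307153 [[0.771, 0.523, -0.364, 0.863], [0.637, -0.64, 0.429, -0.321], [-0.008, -0.563, -0.827, 0.775], [0.0, 0.0, 0.0, 1.0]]
top 56.9687446586703 317.28011218355607 241.0133661784853 [[0.015, -0.986, 0.166, 0.391], [-1.0, -0.013, 0.011, 0.053], [-0.009, -0.166, -0.986, 1.064], [0.0, 0.0, 0.0, 1.0]]
wrist 65.70646984690485 323.11990021292166 242.4323358880249 [[0.322, -0.902, -0.289, 0.25], [-0.947, -0.307, -0.098, -0.495], [-0.001, 0.305, -0.952, 0.373], [0.0, 0.0, 0.0, 1.0]]
```

View pics/top0.png

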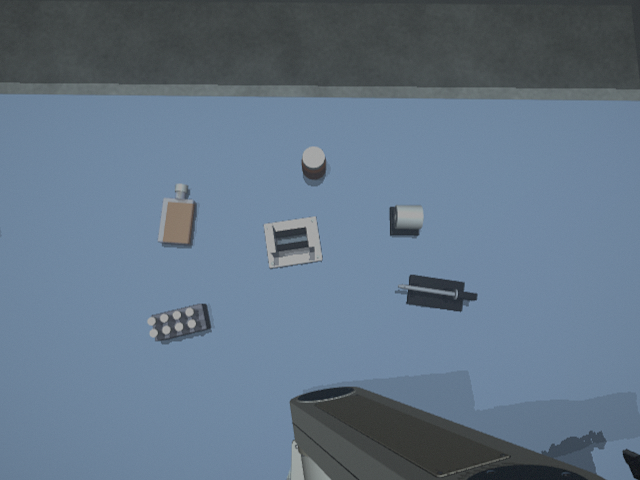

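View pics/scene0.png

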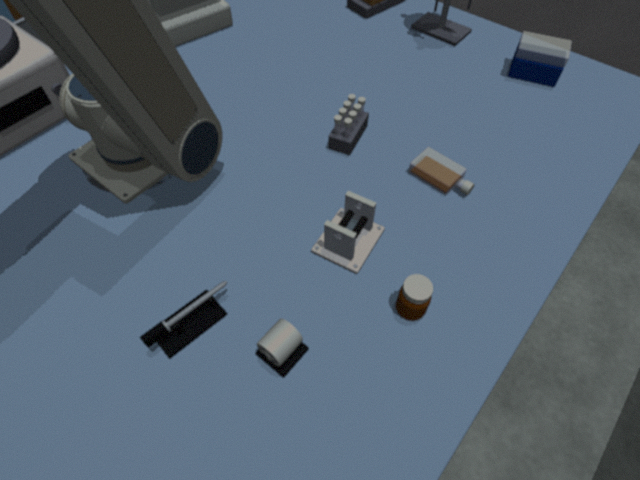

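The top view shows the stand at about (293,242), the drum at (407,217), and the axle's grip at (470,296) with its tip at (400,288). The scene view agrees. Next I'll compute rough positions.

```bash
cat > h.py <<'E'
from rig import bot
import cv2, numpy as np
from scipy.spatial.transform import Rotation as R
def ray(p,uv):
    f=240/np.tan(np.radians(p["fovy"]/2)); d=np.array([uv[0]-p["cx"],uv[1]-p["cy"]])
    r=np.hypot(*d)
    if p.get("fish"): t=r/f; v=np.array([*(d/r*np.sin(t)),np.cos(t)])
    else: v=np.array([d[0]/f,d[1]/f,1])
    T=np.array(p["cam_to_world"]); return T[:3,3],T[:3,:3]@v
def onz(p,uv,z):
    o,v=ray(p,uv); return o+v*(z-o[2])/v[2]
def wparams(): p=dict(bot.camera_params("wrist")); p["fish"]=1; return p
def rel(target,yaw=None):
    "target TCP xyz (+ desired tool yaw) -> dx,dy,dz,spin units from measured pose"
    s=bot.sense(); r=R.from_quat(s["tool_rot"]); m=r.as_matrix()
    d=m.T@(np.array(target)-s["ee_pos"])/0.4
    y=np.arctan2(m[1,0],m[0,0]); sp=None if yaw is None else -(yaw-y)/(np.pi/2)
    print("t",round(s["time"],2),"tcp",s["ee_pos"].round(4),"yaw",round(y,4),"-> d",d.round(4),"spin",sp)
def snap(name):
    p=wparams(); im=bot.read_camera("wrist")[:,:,::-1].copy(); cv2.imwrite(f"pics/{name}.png",im)
    import pickle; pickle.dump(p,open(f"pics/{name}.pkl","wb")); return p,im
def load(name):
    import pickle; return pickle.load(open(f"pics/{name}.pkl","rb")),cv2.imread(f"pics/{name}.png")
E
python3 - <<'E'
from h import *
p=bot.camera_params("top")
for n,uv,z in [("drum",(408,217),.078),("stand base corners",(264,222),.012),("",(317,217),.012),("",(322,262),.012),("",(270,268),.012),("grip",(470,296),.058),("tip",(400,288),.05),("jar",(314,158),.085)]: print(n,onz(p,uv,z).round(3))
rel([.475,-.20,.22],np.pi/2)
E
```

```text
drum [ 0.615 -0.142  0.078]
stand base corners [0.613 0.195 0.012]
 [0.627 0.066 0.012]
 [0.517 0.053 0.012]
 [0.501 0.177 0.012]
grip [ 0.439 -0.282  0.058]
tip [ 0.455 -0.126  0.05 ]
jar [0.751 0.074 0.085]
t 0.15 tcp [ 0.1765 -0.5207  0.2058] yaw 0.3268 -> d [ 0.9641 -0.5198 -0.0348] spin -0.7919629506608684
```

Run:
```python
from h import *
rel([.53,-.16,.24],np.pi/2)
```

```text
t 0.15 tcp [ 0.1765 -0.5207  0.2058] yaw 0.3268 -> d [ 1.1264 -0.5704 -0.0847] spin -0.7919629506608684
```

```bash
python3 -m pendant '[{"dx":0.15,"dy":-0.08,"dz":-0.085,"spin":-0.11,"grip":1},{"dx":0.3,"dy":-0.15,"dz":-0.085,"spin":-0.22,"grip":1},{"dx":0.45,"dy":-0.23,"dz":-0.085,"spin":-0.33,"grip":1},{"dx":0.6,"dy":-0.3,"dz":-0.085,"spin":-0.44,"grip":1},{"dx":0.75,"dy":-0.38,"dz":-0.085,"spin":-0.55,"grip":1},{"dx":0.9,"dy":-0.46,"dz":-0.085,"spin":-0.66,"grip":1},{"dx":1.0,"dy":-0.52,"dz":-0.085,"spin":-0.792,"grip":1},{"dx":1.0,"dy":-0.52,"dz":-0.085,"spin":-0.792,"grip":1},{"dx":1.0,"dy":-0.52,"dz":-0.085,"spin":-0.792,"grip":1},{"dx":1.0,"dy":-0.52,"dz":-0.085,"spin":-0.792,"grip":1}]' 40
python3 - <<'E'
from h import *
snap("w1"); rel([.615,-.142,.20],np.pi/2); print(bot.sense()["qd"].round(3))
E
```

```text
time: 1.4
ee_pos: [0.4882, -0.1959, 0.2401]
tool_rot: [0.707, 0.707, -0.0, -0.0]
wrist_force: [0.1, 0.0, 0.1]
gripper_width: 0.0857
t 1.45 tcp [ 0.488  -0.1962  0.2402] yaw 1.5695 -> d [0.1359 0.3173 0.1004] spin -0.0008302713614152768
[-0.007 -0.004  0.001 -0.001  0.002  0.   ]
```

View pics/w1.png

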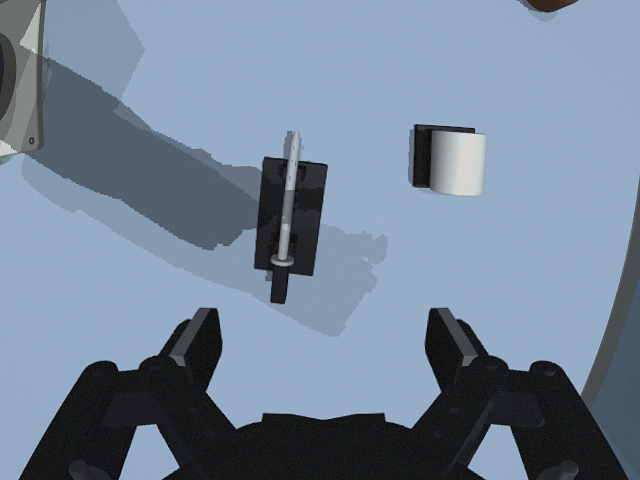

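The wrist view shows the drum centred near (458,163). The axle shaft runs from its tip at (294,132) to the collar at (282,261), with the grip block at (279,284). Next I'll measure both.

```bash
cat >> h.py <<'E'
def axis(p,m,z,rows):
    "bisector of left/right silhouette rays per row -> axis points at height z; returns centroid, yaw"
    pts=[]
    for r in rows:
        c=np.where(m[r])[0]
        if len(c)<3: continue
        o,a=ray(p,(c[0]-.5,r)); _,b=ray(p,(c[-1]+.5,r)); v=a/np.linalg.norm(a)+b/np.linalg.norm(b)
        pts.append(o+v*(z-o[2])/v[2])
    pts=np.array(pts); k,c0=np.polyfit(pts[:,1],pts[:,0],1)
    res=pts[:,0]-k*pts[:,1]-c0
    return lambda y:k*y+c0, np.pi/2-np.arctan(k), res.std(), pts
def mask(im,box,lo):
    x0,y0,x1,y1=box; m=np.zeros(im.shape[:2],bool); s=im[y0:y1,x0:x1].astype(int)
    m[y0:y1,x0:x1]=(s.min(2)>lo)&(s.max(2)-s.min(2)<30)
    n,l,st,_=cv2.connectedComponentsWithStats(m.astype(np.uint8)); return l==1+np.argmax(st[1:,4])
E
python3 - <<'E'
from h import *
p,im=load("w1"); print(im[160,[440,458,475,510]],im[200,[265,289,310]], im[132:140:3,294],im[140,270])
m=mask(im,(405,110,500,215),110); r=np.where(m.any(1))[0]; c=np.where(m.any(0))[0]; print("drum",r[0],r[-1],c[0],c[-1],m.sum())
X,yaw,s,pts=axis(p,m,.05,range(r[0]+8,r[-1]-8)); mid=(c[0]+c[-1])/2
cols=range(int(mid)-8,int(mid)+8)
t=np.median([np.where(m[:,k])[0][0] for k in cols])-.5; b=np.median([np.where(m[:,k])[0][-1] for k in cols])+.5
for z in(.078,): A=onz(p,(mid,t),z);B=onz(p,(mid,b),z);print(A,B,A[1]-B[1]); y=(A[1]+B[1])/2
print("drum centre",X(y),y,"yaw",yaw,s)
m=mask(im,(268,120,312,272),70); r=np.where(m.any(1))[0]; print("axle rows",r[0],r[-1],m.sum())
for k in (r[0],150,180,210,240,256,262,r[-1]): print(k,np.where(m[k])[0][[0,-1]])
E
```

```text
[[141 139 133]
 [210 213 203]
 [207 210 206]
 [198 171 149]] [[ 30  33  28]
 [122 115 109]
 [ 28  29  23]] [[129 122 116]
 [163 155 147]
 [180 171 161]] [197 171 148]
drum 132 195 434 486 3008
[ 0.61226419 -0.11624902  0.078     ] [ 0.61609042 -0.17627177  0.078     ] 0.0600227477949387
drum centre 0.6252492846608454 -0.1462603919167952 yaw 1.5638964373896145 0.00022362797734176972
axle rows 132 259 1239
132 [294 298]
150 [288 299]
180 [286 295]
210 [283 291]
240 [279 288]
256 [278 286]Traceback (most recent call last):
  File "<stdin>", line 10, in <module>
IndexError: index 0 is out of bounds for axis 0 with size 0
```

Run:
```python
from h import *
p,im=load("w1"); print(im[160,426:444,1])
for lo in (60,80,110):
    m=mask(im,(405,110,500,215),lo); r=np.where(m.any(1))[0]
    X,yaw,s,pts=axis(p,m,.05,range(r[0]+8,r[-1]-8)); print(lo,X(-.1463),yaw,s, np.where(m[160])[0][[0,-1]])
m=mask(im,(268,120,312,272),70)
X,yaw,s,pts=axis(p,m,.045,range(150,250)); print("axle yaw",yaw,s,"x at y",X(-.28),X(-.13))
print("tip",onz(p,(296,131.5),.045), "collar front/top z.057",onz(p,(283,258),.057)); print(im[255:310:2,279,1]); print(im[255:272,272,1])
print(im[284,262:300,1],im[296,262:300,1])
rel([.6235,-.1463,.031+.0],np.pi/2-.007)
```

```text
[ 19  11  16  17  27  79  86  87  98 104 110 119 126 130 139 143 146 154]
60 0.6220463387347573 1.5749924772793331 0.000252308363233654 [431 485]
80 0.6225646361608586 1.5673544000359754 0.0003026839233341743 [432 485]
110 0.6252490113651147 1.5638964373896145 0.00022362797734176972 [437 485]
axle yaw 1.44007448384999 0.0002330703022971868 x at y 0.44030772429162834 0.46002845953465465
tip [ 0.46104671 -0.12109164  0.045     ] collar front/top z.057 [ 0.4467195  -0.24600272  0.057     ]
[137 144  98  96 165 110  31  36  38  34  30  34  35  34  34  33  31  34
  35  30  26  35  29  31  63 157 152 153]
[ 58  76  74  81 100 114 118 113  65  11  25  15  27  26  19  33  52]
[155 154 156 153 154 151 153 157 151 113  19  35  35  28  30  37  38  31
  29  30  36  30  39  36  14  43 142 156 153 154 153 153 152 153 154 154
 154 154] [153 154 153 153 155 154 154 150 114  21  29  30  36  40  36  34  35  32
  33  30  31  40  23  11 119 150 155 155 155 154 152 155 153 153 154 156
 152 156]
t 1.45 tcp [ 0.488  -0.1962  0.2402] yaw 1.5695 -> d [0.1252 0.3387 0.5229] spin 0.0036260670451577263
```

```bash
python3 -m pendant '[{"dx":0.05,"dy":0.13,"dz":0.05,"grip":1},{"dx":0.1,"dy":0.26,"dz":0.1,"grip":1},{"dx":0.125,"dy":0.335,"dz":0.15,"grip":1},{"dx":0.125,"dy":0.335,"dz":0.25,"grip":1},{"dx":0.125,"dy":0.335,"dz":0.35,"grip":1},{"dx":0.125,"dy":0.335,"dz":0.44,"grip":1},{"dx":0.125,"dy":0.335,"dz":0.49,"grip":1},{"dx":0.125,"dy":0.335,"dz":0.522,"grip":1},{"dx":0.125,"dy":0.335,"dz":0.522,"grip":1}]' 40
python3 - <<'E'
from h import *
rel([.622,-.1463,.031],np.pi/2)
E
```

```text
t 1.45 tcp [ 0.488  -0.1962  0.2402] yaw 1.5695 -> d [0.1252 0.3349 0.5229] spin -0.0008302713614152768validation failed for argument at $[0]...
```

```bash
python3 -m pendant '[{"dx":0.05,"dy":0.13,"dz":0.05,"spin":0,"grip":1},{"dx":0.1,"dy":0.26,"dz":0.1,"spin":0,"grip":1},{"dx":0.125,"dy":0.335,"dz":0.15,"spin":0,"grip":1},{"dx":0.125,"dy":0.335,"dz":0.25,"spin":0,"grip":1},{"dx":0.125,"dy":0.335,"dz":0.35,"spin":0,"grip":1},{"dx":0.125,"dy":0.335,"dz":0.44,"spin":0,"grip":1},{"dx":0.125,"dy":0.335,"dz":0.49,"spin":0,"grip":1},{"dx":0.125,"dy":0.335,"dz":0.522,"spin":0,"grip":1},{"dx":0.125,"dy":0.335,"dz":0.522,"spin":0,"grip":1}]' 40
python3 - <<'E'
from h import *
rel([.622,-.1463,.031],np.pi/2)
E
```

```text
time: 2.58
ee_pos: [0.622, -0.1462, 0.031]
tool_rot: [0.708, 0.707, -0.0, -0.001]
wrist_force: [-0.5, -0.2, 0.7]
gripper_width: 0.0855
t 2.58 tcp [ 0.622  -0.1462  0.031 ] yaw 1.5696 -> d [-0.0003 -0.0001  0.    ] spin -0.0007691523911636728
```

```bash
python3 -m pendant '[{"dx":0,"dy":0,"dz":0,"spin":0,"grip":0.6},{"dx":0,"dy":0,"dz":0,"spin":0,"grip":0.5},{"dx":0,"dy":0,"dz":0,"spin":0,"grip":0.4},{"dx":0,"dy":0,"dz":0,"spin":0,"grip":0.4},{"dx":0,"dy":0,"dz":0,"spin":0,"grip":0.4},{"dx":0,"dy":0,"dz":0,"spin":0,"grip":0.4},{"dx":0,"dy":0,"dz":0,"spin":0,"grip":0.4}]' 40
```

```text
time: 3.45
ee_pos: [0.623, -0.1457, 0.0329]
tool_rot: [0.707, 0.707, 0.0, 0.001]
wrist_force: [-2.3, -0.5, 6.7]
gripper_width: 0.0481
```

Run:
```python
from h import *
p,im=snap("w2"); s=bot.read_camera("scene")[180:440,150:450,::-1]
cv2.imwrite("pics/c2.png",np.hstack([cv2.resize(im[200:480,120:520],(400,280)),cv2.resize(s,(323,280))]))
print(bot.sense()["gripper_width"],bot.sense()["wrist_force"])
```

```text
0.04836111525474448 [-1.36708996 -0.47039611  6.28329887]
```

View pics/c2.png

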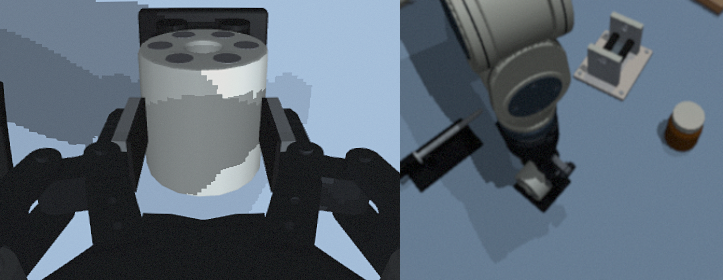

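```bash
python3 -m pendant '[{"dx":0,"dy":0,"dz":-0.01,"spin":0,"grip":0.4},{"dx":0,"dy":0,"dz":-0.02,"spin":0,"grip":0.4},{"dx":0,"dy":0,"dz":-0.02,"spin":0,"grip":0.4}]' 40
python3 - <<'E'
from h import *
s=bot.sense(); print(s["wrist_force"],s["torque"],s["gripper_width"],s["ee_pos"])
p,im=snap("w3"); cv2.imwrite("pics/c3.png",cv2.resize(im[180:420,200:440],(600,600)))
E
```

```text
time: 3.92
ee_pos: [0.6229, -0.1455, 0.0399]
tool_rot: [0.707, 0.707, 0.0, 0.0]
wrist_force: [0.4, -0.1, -2.1]
gripper_width: 0.0481
[ 0.42645472 -0.09109491 -2.09000256] [ 0.00978978 -0.00335552 -0.06155082] 0.04805090167036023 [ 0.62286583 -0.14549867  0.03992746]
```

View pics/c3.png

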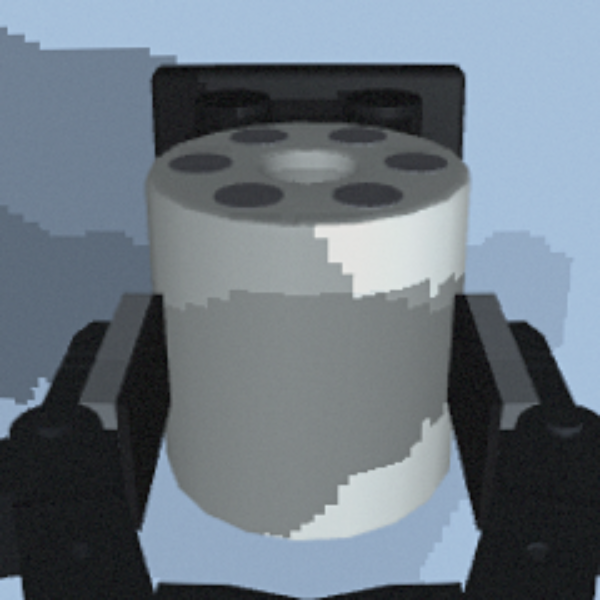

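Run:
```python
from h import *
p,im=load("w3"); 
def ony(uv,y):
    o,v=ray(p,uv); return o+v*(y-o[1])/v[1]
f=lambda u,v:(200+u*.4,180+v*.4)
for y in(-.1165,-.1155,-.1145):
  for n,uv in [("bore",(311,165)),("top",(308,121)),("bot",(308,224)),("L",(147,178)),("R",(469,178))]: print(n,ony(f(*uv),y).round(4))
```

```text
bore [ 0.6226 -0.1165  0.057 ]
top [ 0.6221 -0.1165  0.0292]
bot [ 0.6221 -0.1165  0.0839]
L [ 0.5955 -0.1165  0.064 ]
R [ 0.6488 -0.1165  0.0639]
bore [ 0.6226 -0.1155  0.0601]
top [ 0.6221 -0.1155  0.0327]
bot [ 0.6221 -0.1155  0.0864]
L [ 0.596  -0.1155  0.0669]
R [ 0.6482 -0.1155  0.0667]
bore [ 0.6226 -0.1145  0.0631]
top [ 0.6221 -0.1145  0.0363]
bot [ 0.6221 -0.1145  0.0889]
L [ 0.5966 -0.1145  0.0698]
R [ 0.6477 -0.1145  0.0696]
```

```bash
python3 -m pendant '[{"dx":0,"dy":0,"dz":-0.06,"spin":0,"grip":0.4},{"dx":0,"dy":0,"dz":-0.15,"spin":0,"grip":0.4},{"dx":0.02,"dy":0,"dz":-0.25,"spin":0,"grip":0.4},{"dx":0.09,"dy":-0.04,"dz":-0.33,"spin":0,"grip":0.4},{"dx":0.18,"dy":-0.08,"dz":-0.38,"spin":0,"grip":0.4},{"dx":0.27,"dy":-0.12,"dz":-0.4,"spin":0,"grip":0.4},{"dx":0.35,"dy":-0.145,"dz":-0.4,"spin":0,"grip":0.4},{"dx":0.4,"dy":-0.145,"dz":-0.4,"spin":0,"grip":0.4},{"dx":0.414,"dy":-0.145,"dz":-0.4,"spin":0,"grip":0.4},{"dx":0.414,"dy":-0.145,"dz":-0.4,"spin":0,"grip":0.4},{"dx":0.414,"dy":-0.145,"dz":-0.4,"spin":0,"grip":0.4}]' 40
python3 - <<'E'
from h import *
snap("w4"); rel([.565,.02,.2],np.pi/2)
E
```

```text
time: 5.35
ee_pos: [0.5649, 0.0193, 0.1991]
tool_rot: [0.707, 0.707, -0.0, -0.0]
wrist_force: [-0.5, -0.2, -1.8]
gripper_width: 0.0481
t 5.4 tcp [0.5648 0.0193 0.1991] yaw 1.5698 -> d [ 0.0018  0.0004 -0.0022] spin -0.0006099787481621882
```

View pics/w4.png

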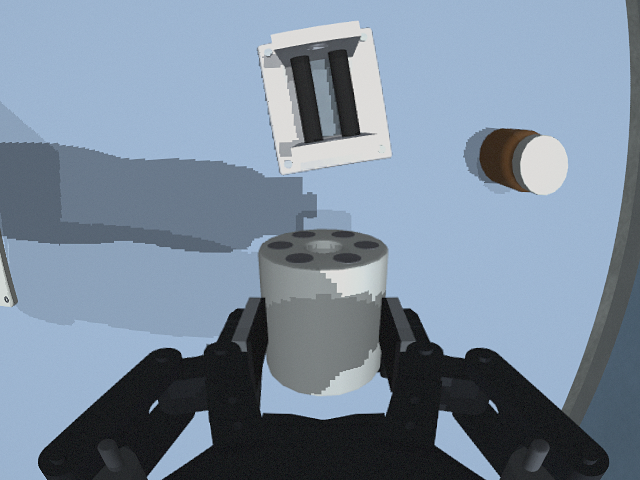

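The view shows the stand base corners at about (258,46), (372,27), (391,157) and (282,173). The rollers run from (300,57) to (313,140) and from (338,52) to (349,135). The drum is held level.

```bash
cat >> h.py <<'E'
def onfit(pts): # corners
    pass
E
python3 - <<'E'
from h import *
p,im=load("w4"); s=im.astype(int)
mx=s.max(2)
L=[]
for n,(a,b) in {"L":(284,326),"R":(326,368)}.items():
    m=np.zeros(mx.shape,bool); m[62:130,a:b]=mx[62:130,a:b]<75
    k,l,st,_=cv2.connectedComponentsWithStats(m.astype(np.uint8)); m=l==1+np.argmax(st[1:,4])
    X,yaw,sd,pts=axis(p,m,.0478,range(68,126)); print(n,st[1:,4].max(),yaw,sd,X(.12),pts[0],pts[-1]); L.append((X,yaw))
# white base outline
w=((s.min(2)>95)&(s.max(2)-s.min(2)<28)); w[:15]=0; w[185:]=0; w[:,:245]=0; w[:,405:]=0
def line(rc):  # fit edge pixels -> world line at z=.012
    P=np.array([onz(p,uv,.012)[:2] for uv in rc]); return P
left=[(np.where(w[r,250:300])[0][0]+249.5,r) for r in range(60,155)]
right=[(np.where(w[r,340:404])[0][-1]+340.5,r) for r in range(60,145)]
near=[(c,np.where(w[:,c])[0][-1]+.5) for c in range(292,382)]
def fit(P,ax):
    q=P.copy()
    for _ in range(3):
        k=np.polyfit(q[:,1-ax],q[:,ax],1); r=q[:,ax]-np.polyval(k,q[:,1-ax]); q=q[abs(r)<max(2*r.std(),3e-4)]
    return k,r.std(),len(q)
for n,e,ax in(("left",left,0),("right",right,0),("near",near,1)):
    k,sd,c=fit(line(e),ax); print(n,"slope",k[0],"std",sd,c, "value at",np.polyval(k,[.123 if ax==0 else .565]))
for r in range(15,190,5): print(r,s[r,[330]].mean().astype(int) if 0 else s[r,326].tolist(),end=" ")
E
```

```text
L 1267 1.7339543771624062 0.00015296464088356538 0.5502306349519274 [0.54541335 0.1495109  0.0478    ] [0.55330963 0.10000558 0.0478    ]
R 1284 1.7374233242798522 0.0002066599866154569 0.5823166942956798 [0.57727408 0.14942128 0.0478    ] [0.58584255 0.10013046 0.0478    ]
left slope -0.16817940908527715 std 0.0002945995500520883 92 value at [0.51050472]
right slope -0.1689194257599106 std 0.00028321284856555015 84 value at [0.6211949]
near slope 0.16640466625467606 std 0.00029177869257593093 90 value at [0.05944831]
15 [209, 181, 157] 20 [210, 182, 159] 25 [217, 218, 219] 30 [218, 220, 221] 35 [216, 218, 219] 40 [180, 180, 183] 45 [105, 97, 94] 50 [93, 88, 83] 55 [92, 83, 81] 60 [86, 78, 72] 65 [88, 82, 75] 70 [156, 145, 130] 75 [149, 137, 123] 80 [155, 142, 130] 85 [164, 153, 138] 90 [165, 153, 137] 95 [165, 154, 138] 100 [165, 153, 138] 105 [162, 150, 135] 110 [163, 154, 136] 115 [164, 152, 136] 120 [162, 150, 133] 125 [164, 152, 137] 130 [164, 153, 137] 135 [151, 141, 126] 140 [102, 96, 91] 145 [219, 221, 222] 150 [219, 220, 222] 155 [218, 220, 221] 160 [218, 218, 215] 165 [217, 214, 210] 170 [212, 184, 160] 175 [212, 184, 160] 180 [210, 182, 159] 185 [211, 183, 159]
```

```bash
python3 -m pendant '[{"dx":0.08,"dy":0.001,"dz":0,"spin":-0.05,"grip":0.4},{"dx":0.16,"dy":0.001,"dz":0,"spin":-0.106,"grip":0.4},{"dx":0.23,"dy":0.001,"dz":0.02,"spin":-0.106,"grip":0.4},{"dx":0.268,"dy":0.001,"dz":0.05,"spin":-0.106,"grip":0.4},{"dx":0.268,"dy":0.001,"dz":0.12,"spin":-0.106,"grip":0.4},{"dx":0.268,"dy":0.001,"dz":0.2,"spin":-0.106,"grip":0.4},{"dx":0.268,"dy":0.001,"dz":0.27,"spin":-0.106,"grip":0.4},{"dx":0.268,"dy":0.001,"dz":0.31,"spin":-0.106,"grip":0.4},{"dx":0.268,"dy":0.001,"dz":0.325,"spin":-0.106,"grip":0.4},{"dx":0.268,"dy":0.001,"dz":0.325,"spin":-0.106,"grip":0.4}]' 40
python3 - <<'E'
from h import *
snap("w5"); rel([.5652,.1264,.063],1.737); p,im=load("w4")
print(onz(p,(326,141.5),.096),onz(p,(316,38),.096))
E
```

```text
time: 6.65
ee_pos: [0.5653, 0.1271, 0.0697]
tool_rot: [0.646, 0.763, 0.0, 0.0]
wrist_force: [-0.5, 0.3, -1.6]
gripper_width: 0.0481
t 6.7 tcp [0.5655 0.1272 0.0702] yaw 1.7372 -> d [-0.0019 -0.001   0.018 ] spin 0.00015136919979851635
[0.56609907 0.08765323 0.096     ] [0.5589471  0.16435753 0.096     ]
```

View pics/w5.png

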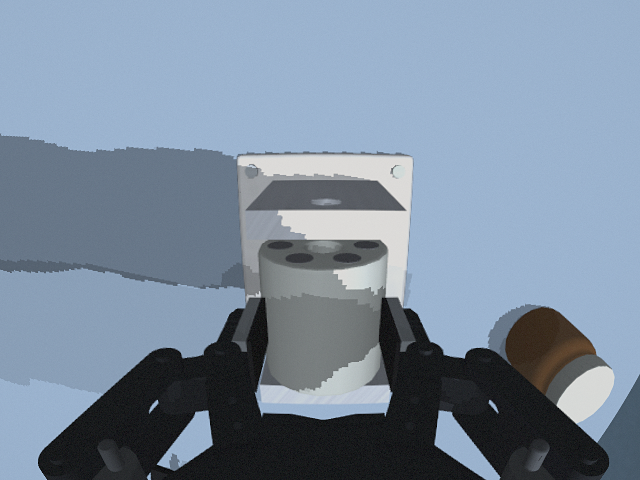

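The drum is aligned between the plates, with the far plate's hole at (325,202) and the bore at (323,246). I'll lower it slowly.

```bash
python3 -m pendant '[{"dx":-0.002,"dy":-0.001,"dz":0.006,"spin":0,"grip":0.4},{"dx":-0.002,"dy":-0.001,"dz":0.011,"spin":0,"grip":0.4},{"dx":-0.002,"dy":-0.001,"dz":0.015,"spin":0,"grip":0.4},{"dx":-0.002,"dy":-0.001,"dz":0.0175,"spin":0,"grip":0.4},{"dx":-0.002,"dy":-0.001,"dz":0.0175,"spin":0,"grip":0.4}]' 40
```

```text
time: 7.32
ee_pos: [0.5651, 0.1265, 0.0633]
tool_rot: [0.646, 0.763, 0.0, 0.0]
wrist_force: [-1.1, -0.2, 5.9]
gripper_width: 0.0479
```

```bash
python3 -m pendant '[{"dx":0,"dy":0,"dz":0,"spin":0,"grip":0.58},{"dx":0,"dy":0,"dz":0,"spin":0,"grip":0.64},{"dx":0,"dy":0,"dz":0,"spin":0,"grip":0.8},{"dx":0,"dy":0,"dz":0,"spin":0,"grip":1},{"dx":0,"dy":0,"dz":0,"spin":0,"grip":1},{"dx":0,"dy":0,"dz":0,"spin":0,"grip":1},{"dx":0,"dy":0,"dz":-0.04,"spin":0,"grip":1},{"dx":0,"dy":0,"dz":-0.12,"spin":0,"grip":1},{"dx":0,"dy":0,"dz":-0.22,"spin":0,"grip":1},{"dx":0,"dy":0,"dz":-0.32,"spin":0,"grip":1},{"dx":0,"dy":0,"dz":-0.36,"spin":0,"grip":1},{"dx":0,"dy":0,"dz":-0.36,"spin":0,"grip":1}]' 20
python3 - <<'E'
from h import *
p,im=snap("w6"); cv2.imwrite("pics/c6.png",im[150:480,150:500]); rel([.4406,-.2757,.2],1.440)
E
```

```text
time: 8.82
ee_pos: [0.5654, 0.1266, 0.2087]
tool_rot: [0.646, 0.764, 0.001, 0.001]
wrist_force: [0.2, 0.9, -0.4]
gripper_width: 0.0854
t 8.88 tcp [0.5649 0.1265 0.2072] yaw 1.7373 -> d [-0.94   -0.4731  0.0176] spin 0.1892793537189093
```

View pics/c6.png

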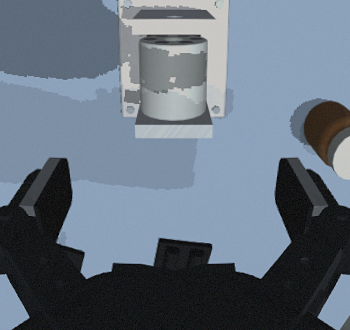

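```bash
python3 -m pendant '[{"dx":-0.13,"dy":-0.065,"dz":0.018,"spin":0.06,"grip":1},{"dx":-0.26,"dy":-0.13,"dz":0.018,"spin":0.12,"grip":1},{"dx":-0.39,"dy":-0.195,"dz":0.018,"spin":0.19,"grip":1},{"dx":-0.52,"dy":-0.26,"dz":0.018,"spin":0.19,"grip":1},{"dx":-0.65,"dy":-0.325,"dz":0.018,"spin":0.19,"grip":1},{"dx":-0.78,"dy":-0.39,"dz":0.018,"spin":0.19,"grip":1},{"dx":-0.88,"dy":-0.44,"dz":0.018,"spin":0.19,"grip":1},{"dx":-0.94,"dy":-0.473,"dz":0.05,"spin":0.19,"grip":1},{"dx":-0.94,"dy":-0.473,"dz":0.15,"spin":0.19,"grip":1},{"dx":-0.94,"dy":-0.473,"dz":0.25,"spin":0.19,"grip":1},{"dx":-0.94,"dy":-0.473,"dz":0.25,"spin":0.19,"grip":1}]' 40
python3 - <<'E'
from h import *
p,im=snap("w7"); rel([.4406,-.2757,.026],1.440); cv2.imwrite("pics/c7.png",im)
E
```

```text
time: 10.25
ee_pos: [0.4385, -0.2742, 0.1036]
tool_rot: [0.752, 0.659, -0.0, -0.003]
wrist_force: [-0.1, -0.1, 1.0]
gripper_width: 0.0852
t 10.3 tcp [ 0.4397 -0.2751  0.1057] yaw 1.4389 -> d [-0.0017  0.003   0.1992] spin -0.0007276145709493687
```

View pics/c7.png

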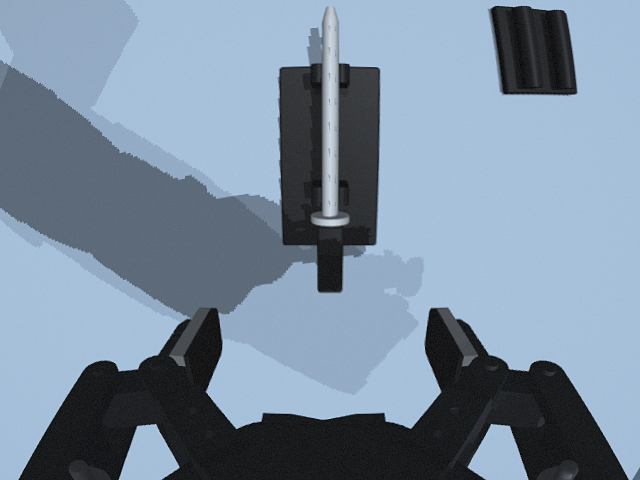

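The shaft is upright in the image at x≈330, its tip at row 6 and the grip block at rows 228–292, so the yaw matches. I'll refine x from this picture.

Run:
```python
from h import *
p,im=load("w7"); m=mask(im,(310,1,350,228),70)
r=np.where(m.any(1))[0]; X,yaw,s,pts=axis(p,m,.045,range(30,205)); y=-.2757
print(r[0],r[-1],"yaw",yaw,s,"x at grip",X(y)); print("tip",onz(p,(331,r[0]-.5),.045)); g=im[205:300,330,1]; print(g[::3])
print("collar front top", onz(p,(330,212),.057),"block back top",onz(p,(330,292.5),.058))
rel([X(y),y,.026],yaw)
```

```text
6 226 yaw 1.4393508638487895 9.392651537809194e-05 x at grip 0.4412515523810796
tip [ 0.46248554 -0.12000474  0.045     ]
[208 211 212 212 110 206 215 113  47  49  47  46  30  25  33  34  28  28
  25  25  25  25  27  25  28  23  28  24  30  95 174 170]
collar front top [ 0.44527084 -0.24573835  0.057     ] block back top [ 0.43877314 -0.29717688  0.058     ]
t 10.3 tcp [ 0.4397 -0.2751  0.1057] yaw 1.4389 -> d [-0.0015  0.0047  0.1992] spin -0.00031436166213021836
```

```bash
python3 -m pendant '[{"dx":0,"dy":0.005,"dz":0.07,"spin":0,"grip":1},{"dx":0,"dy":0.005,"dz":0.14,"spin":0,"grip":0.8},{"dx":0,"dy":0.005,"dz":0.18,"spin":0,"grip":0.6},{"dx":0,"dy":0.005,"dz":0.199,"spin":0,"grip":0.4},{"dx":0,"dy":0.005,"dz":0.199,"spin":0,"grip":0.25},{"dx":0,"dy":0.005,"dz":0.199,"spin":0,"grip":0.1},{"dx":0,"dy":0.005,"dz":0.199,"spin":0,"grip":0.1},{"dx":0,"dy":0.005,"dz":0.199,"spin":0,"grip":0.1},{"dx":0,"dy":0.005,"dz":0.199,"spin":0,"grip":0.1}]' 60
python3 - <<'E'
from h import *
rel([.4412,-.2757,.026],1.4394)
E
```

```text
time: 11.42
ee_pos: [0.4427, -0.2763, 0.0273]
tool_rot: [0.752, 0.659, -0.0, 0.0]
wrist_force: [-0.9, -1.4, 3.7]
gripper_width: 0.0135
t 11.43 tcp [ 0.4427 -0.2763  0.0273] yaw 1.4388 -> d [ 0.0011 -0.0039  0.0032] spin -0.0003735106046176291
```

```bash
python3 -m pendant '[{"dx":0,"dy":0,"dz":-0.02,"spin":0,"grip":0.1},{"dx":0,"dy":0,"dz":-0.08,"spin":0,"grip":0.1},{"dx":0,"dy":0,"dz":-0.16,"spin":0,"grip":0.1},{"dx":0,"dy":0,"dz":-0.24,"spin":0,"grip":0.1},{"dx":0.06,"dy":0.045,"dz":-0.257,"spin":-0.03,"grip":0.1},{"dx":0.14,"dy":0.1,"dz":-0.257,"spin":-0.07,"grip":0.1},{"dx":0.23,"dy":0.17,"dz":-0.257,"spin":-0.11,"grip":0.1},{"dx":0.32,"dy":0.235,"dz":-0.257,"spin":-0.15,"grip":0.1},{"dx":0.4,"dy":0.295,"dz":-0.257,"spin":-0.19,"grip":0.1},{"dx":0.45,"dy":0.33,"dz":-0.257,"spin":-0.19,"grip":0.1},{"dx":0.474,"dy":0.345,"dz":-0.257,"spin":-0.19,"grip":0.1},{"dx":0.474,"dy":0.345,"dz":-0.257,"spin":-0.19,"grip":0.1},{"dx":0.474,"dy":0.345,"dz":-0.257,"spin":-0.19,"grip":0.1},{"dx":0.474,"dy":0.345,"dz":-0.257,"spin":-0.19,"grip":0.1}]' 60
python3 - <<'E'
from h import *
snap("w8"); rel([.6044,-.1064,.0623],1.737); print(bot.sense()["wrist_force"])
E
```

```text
time: 13.18
ee_pos: [0.6037, -0.107, 0.1299]
tool_rot: [0.646, 0.763, -0.0, 0.0]
wrist_force: [-0.5, -0.8, -0.5]
gripper_width: 0.0139
t 13.22 tcp [ 0.6038 -0.1069  0.1299] yaw 1.7363 -> d [0.001  0.0017 0.169 ] spin -0.0004341930392448664
[-0.8040058   0.1411466  -0.72980267]
```

View pics/w8.png

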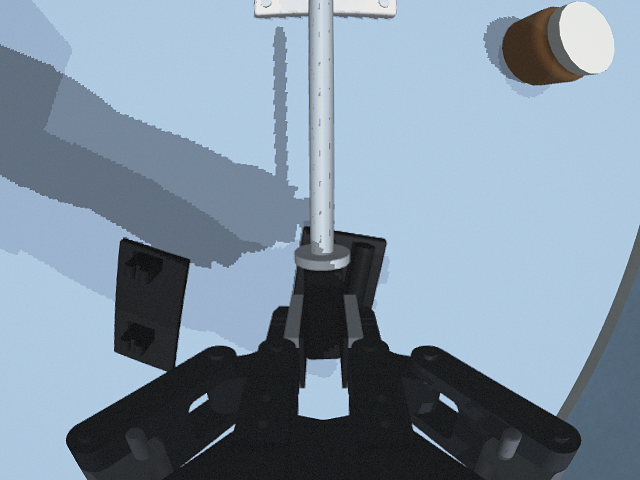

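The shaft runs from (322,250) up out of the frame at about (321,0). The collar is at (322,258), and the base's near edge spans columns 254–397 at row 16.

Run:
```python
from h import *
p,im=load("w8"); tcp=np.array([.6038,-.1069,.1299]); yw=1.7363
tx=np.array([np.cos(yw),np.sin(yw)]); ty=np.array([np.sin(yw),-np.cos(yw)])
s=im.astype(int); m=np.zeros(s.shape[:2],bool); m[22:235,300:345]=((s.max(2)-s.min(2)<28)&(s.min(2)>90))[22:235,300:345]
k,l,st,_=cv2.connectedComponentsWithStats(m.astype(np.uint8)); m=l==1+np.argmax(st[1:,4])
P3=[]
for r in range(26,232):
    c=np.where(m[r])[0]; o,a=ray(p,(c[0]-.5,r)); _,b=ray(p,(c[-1]+.5,r)); a/=np.linalg.norm(a); b/=np.linalg.norm(b)
    v=(a+b)/np.linalg.norm(a+b)
    # half-angle gives distance to axis perpendicular to shaft dir
    T=np.array([*tx,0]); n=np.cross(T,v); q=lambda w:(w-T*(w@T))/np.linalg.norm(w-T*(w@T)); h=np.arccos(np.clip(q(a)@q(b),-1,1))/2
    D=.005/np.sin(h); vv=v/np.linalg.norm(v-T*(v@T)); P3.append(np.r_[o+vv*D, o+v*(tcp[2]+.0177-o[2])/v[2]])
P3=np.array(P3)
al=(P3[:,3:5]-tcp[:2])@tx; la=(P3[:,3:5]-tcp[:2])@ty
k=np.polyfit(al,la,1); print("lateral(tool y)=%.5f + %.4f*along"%(k[1],k[0]), "range",al.min(),al.max(),(la-np.polyval(k,al)).std())
al=(P3[:,:2]-tcp[:2])@tx; kz=np.polyfit(al,P3[:,2]-tcp[2],1); print("height rel TCP=%.5f+%.4f*along"%(kz[1],kz[0]))
print("collar front along", (onz(p,(322,249),tcp[2]+.0177+.012)[:2]-tcp[:2])@tx)
w=(s.min(2)>95)&(s.max(2)-s.min(2)<28); row=[(r,250+np.where(w[r,240:305])[0][0]-10-.5,345+np.where(w[r,345:410])[0][-1]+.5) for r in (4,8,11)]
for r,a,b in row:
    A=onz(p,(a,r),.012);B=onz(p,(b,r),.012);print(r,a,b,"base mid",((A+B)/2)[:2],np.linalg.norm(A-B))
C=[onz(p,(c,np.where(w[:40,c])[0][-1]+.5),.012) for c in (265,280,295,360,375,385)]
print("near edge y at x=.5762:",np.polyval(np.polyfit([c[0] for c in C],[c[1] for c in C],1),.5762))
```

```text
lateral(tool y)=-0.00125 + -0.0037*along range 0.03593379467118413 0.12084904546378601 0.00013155635242336023
height rel TCP=0.01590+-0.0394*along
collar front along 0.03203563209325194
4 254.5 395.5 base mid [0.57476095 0.07024374] 0.10816909304546983
8 254.5 395.5 base mid [0.57533376 0.06681773] 0.10802521556525514
11 253.5 395.5 base mid [0.57536943 0.0642307 ] 0.10870658609346855
near edge y at x=.5762: 0.05896887224884175
```

```bash
cat > d.py <<'E'
from h import *
def an(name,tcp,yw,box,rows,zax,lo):
    p,im=load(name); tcp=np.array(tcp); tx=np.array([np.cos(yw),np.sin(yw)]); T=np.array([*tx,0])
    g=cv2.GaussianBlur(im,(1,9),0).astype(float); S=g.max(2)-g.min(2); sig=g[:,:,1]
    P=[];W=[]
    x0,y0,x1,y1=box
    for r in rows:
        sat=S[r,x0:x1]  # shaft low saturation; subpixel crossing at lo
        i=np.where(sat<lo)[0]
        a,b=i[0],i[-1]
        if a==0 or b==x1-x0-1: continue
        L=x0+a-(lo-sat[a])/(sat[a-1]-sat[a]); Rr=x0+b+(lo-sat[b])/(sat[b+1]-sat[b])
        o,u=ray(p,(L,r)); _,v=ray(p,(Rr,r)); q=lambda w:(w-T*(w@T))/np.linalg.norm(w-T*(w@T))
        h=np.arccos(q(u)@q(v))/2; c=u/np.linalg.norm(u)+v/np.linalg.norm(v); c/=np.linalg.norm(c-T*(c@T)); P.append(o+c*.005/np.sin(h)); W.append(Rr-L)
    P=np.array(P); al=(P[:,:2]-tcp[:2])@tx; k=np.polyfit(al,P[:,2],1); r=P[:,2]-np.polyval(k,al); g=abs(r)<2*r.std(); k=np.polyfit(al[g],P[g,2],1)
    print(name,len(P),"z=%.4f%+.4f*along"%(k[1],k[0]),"std",r[g].std(),"al",al.min(),al.max(),"W",np.mean(W[:20]),np.mean(W[-20:]))
for lo in (20,28): 
    an("w7",[.4397,-.2751,.1057],1.4389,(316,0,348,480),[*range(25,58),*range(92,176)],.045,lo)
    an("w8",[.6038,-.1069,.1299],1.7363,(300,0,345,480),range(24,225),.1476,lo)
E
python3 d.py
```

```text
w7 33 z=0.0814-0.4349*along std 0.003616625877490763 al 0.12623461347892168 0.1507426394899293 W 15.075748626373624 15.3061684149184
w8 201 z=0.1355+0.0216*along std 0.002421521668520343 al 0.03740577959621878 0.12446458152686449 W 23.63374065779201 22.927354173604165
w7 33 z=0.1183-0.5849*along std 0.0026655805259076576 al 0.1226373738009566 0.14642314122840178 W 16.20619938153634 16.582456353990843
w8 201 z=0.1447-0.0237*along std 0.001846918579656141 al 0.039851239846755475 0.12328884864119095 W 24.208129864167596 24.254995602223868
```

```bash
python3 -m pendant '[{"dx":0.001,"dy":0.006,"dz":0.08,"spin":0,"grip":0.1},{"dx":0.001,"dy":0.006,"dz":0.14,"spin":0,"grip":0.1},{"dx":0.001,"dy":0.006,"dz":0.169,"spin":0,"grip":0.1},{"dx":0.001,"dy":0.006,"dz":0.169,"spin":0,"grip":0.1},{"dx":0.001,"dy":0.006,"dz":0.169,"spin":0,"grip":0.1}]' 60
python3 - <<'E'
from h import *
rel([.606,-.1061,.0623],1.737)
p,im=snap("w9"); s=bot.read_camera("scene")[:,:,::-1]; t=bot.read_camera("top")[:,:,::-1]
cv2.imwrite("pics/s9.png",np.hstack([cv2.resize(s[190:330,240:400],None,fx=2.4,fy=2.4,interpolation=cv2.INTER_CUBIC)[:336], cv2.resize(im[0:280,160:480],(384,336))])); cv2.imwrite("pics/s9full.png",s); cv2.imwrite("pics/t9full.png",t)
E
```

```text
time: 13.85
ee_pos: [0.607, -0.1057, 0.0631]
tool_rot: [0.646, 0.763, 0.0, 0.001]
wrist_force: [0.0, -0.2, -0.2]
gripper_width: 0.0135
t 13.85 tcp [ 0.607  -0.1057  0.0631] yaw 1.7372 -> d [-0.0006 -0.0027  0.002 ] spin 0.00012463277510176837
```

View pics/s9.png

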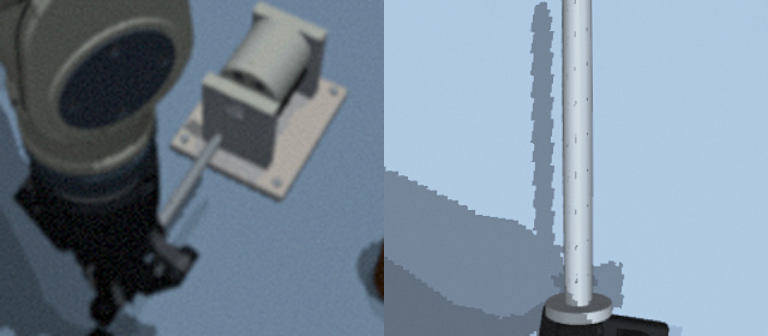

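Scene crop: the tip at about (220,138) points at the hole at (237,112). The wrist crop shows the shaft's shadow beside it, so the shadow's parallelism gives a tilt check.

Run:
```python
from h import *
p,im=load("w9"); tcp=np.array([.607,-.1057,.0631]); yw=1.7372
tx=np.array([np.cos(yw),np.sin(yw)]); ty=np.array([np.sin(yw),-np.cos(yw)])
g=cv2.GaussianBlur(im,(1,5),0).astype(int); sh=[];sf=[]
for r in range(12,165):
    row=g[r]; c=np.where(row[270:308,0]<175)[0]+270     # shadow: dark
    c=c[row[c].max(1)-row[c].min(1)>20] if len(c) else c
    if len(c)>5:
        P=onz(p,(np.median(c),r),0.); sh.append([(P[:2]-tcp[:2])@tx,(P[:2]-tcp[:2])@ty])
    d=np.where(row[300:345].max(1)-row[300:345].min(1)<28)[0]+300
    if len(d)>10:
        o,a=ray(p,(d[0]-.5,r));_,b=ray(p,(d[-1]+.5,r)); v=a/np.linalg.norm(a)+b/np.linalg.norm(b); P=o+v*(tcp[2]+.0177-o[2])/v[2]; sf.append([(P[:2]-tcp[:2])@tx,(P[:2]-tcp[:2])@ty])
for n,q in(("shadow",sh),("shaft",sf)):
    q=np.array(q); k=np.polyfit(q[:,0],q[:,1],1); r=q[:,1]-np.polyval(k,q[:,0]); print(n,len(q),"lat=%.4f%+.4f*al"%(k[1],k[0]),r.std(),q[:,0].min(),q[:,0].max())
# scene: line of shaft tip
ps=bot.camera_params("scene"); tip=(240+220/2.4,190+138/2.4); hole=(240+237/2.4,190+112/2.4)
seat=np.array([.5654,.1254]);u=np.array([-.1658,.9862]);n=np.array([.9862,.1658])
def inpl(uv,off): # intersect with vertical plane through bearing line
    o,v=ray(ps,uv); t=((seat-o[:2])@n+off)/(v[:2]@n); P=o+v*t; return (P[:2]-seat)@u,P[2]
print("tip along,z",inpl(tip,0)); 
o,v=ray(ps,hole); t=((seat-.049*u-o[:2])@u)/(v[:2]@u);P=o+v*t; print("hole lat,z",(P[:2]-seat)@n,P[2])
```

```text
shadow 153 lat=-0.0190-0.0084*al 0.0005206292563479709 0.056131973173864924 0.1532150943685861
shaft 153 lat=-0.0009-0.0070*al 9.900853036371934e-05 0.06413445943486926 0.12707943932865695
tip along,z (np.float64(-0.07551616915174654), np.float64(0.07296656409487956))
hole lat,z 0.000847927616371212 0.0768953979681859
```

```bash
python3 -m pendant '[{"dx":0,"dy":-0.0045,"dz":0.002,"spin":0.0045,"grip":0.1},{"dx":0.03,"dy":-0.0045,"dz":0.002,"spin":0.0045,"grip":0.1},{"dx":0.06,"dy":-0.0045,"dz":0.002,"spin":0.0045,"grip":0.1},{"dx":0.06,"dy":-0.0045,"dz":0.002,"spin":0.0045,"grip":0.1},{"dx":0.06,"dy":-0.0045,"dz":0.002,"spin":0.0045,"grip":0.1}]' 60
cat > c.py <<'E'
from h import *
s=bot.sense(); seat=np.array([.5654,.1254]);u=np.array([-.1658,.9862]);n=np.array([.9862,.1658])
m=R.from_quat(s["tool_rot"]).as_matrix(); yw=np.arctan2(m[1,0],m[0,0]); ty=m[:2,1]
print("t",s["time"].round(2),"tcp along",((s["ee_pos"][:2]-seat)@u).round(4),"z",s["ee_pos"][2].round(4),"lat tcp",((s["ee_pos"][:2]-seat)@n).round(4),"yaw",yw.round(4),"F along/lat/z",(s["wrist_force"][:2]@u).round(1),(s["wrist_force"][:2]@n).round(1),s["wrist_force"][2].round(1),"M",s["torque"].round(2))
E
python3 c.py
```

```text
time: 14.62
ee_pos: [0.6009, -0.0818, 0.0614]
tool_rot: [0.648, 0.761, -0.0, 0.0]
wrist_force: [-0.1, -0.3, -0.0]
gripper_width: 0.0134Traceback (most recent call last):
  File "c.py", line 4, in <module>
    print("t",s["time"].round(2),"tcp along",((s["ee_pos"][:2]-seat)@u).round(4),"z",s["ee_pos"][2].round(4),"lat tcp",((s["ee_pos"][:2]-seat)@n).round(4),"yaw",yw.round(4),"F along/lat/z",(s["wrist_force"][:2]@u).round(1),(s["wrist_force"][:2]@n).round(1),s["wrist_force"][2].round(1),"M",s["torque"].round(2))
              ^^^^^^^^^^^^^^^
AttributeError: 'float' object has no attribute 'round'
```

```bash
sed -i 's/s\["time"\].round(2)/round(s["time"],2)/' c.py; python3 -m pendant '[{"dx":0.01,"dy":0,"dz":-0.002,"spin":0,"grip":0.1},{"dx":0.025,"dy":0,"dz":-0.002,"spin":0,"grip":0.1},{"dx":0.04,"dy":0,"dz":-0.002,"spin":0,"grip":0.1},{"dx":0.06,"dy":0,"dz":-0.002,"spin":0,"grip":0.1},{"dx":0.06,"dy":0,"dz":-0.002,"spin":0,"grip":0.1}]' 60
python3 c.py
```

```text
time: 15.25
ee_pos: [0.5968, -0.0576, 0.0621]
tool_rot: [0.648, 0.761, -0.0, -0.0]
wrist_force: [-0.3, 0.2, 0.0]
gripper_width: 0.0137
t 15.25 tcp along -0.1857 z 0.0621 lat tcp 0.0006 yaw 1.7311 F along/lat/z 0.3 -0.2 0.0 M [ 0.   -0.05 -0.07]
```

```bash
python3 -m pendant '[{"dx":0.03,"dy":0,"dz":0,"spin":0,"grip":0.1},{"dx":0.06,"dy":-0.0005,"dz":0,"spin":0,"grip":0.1},{"dx":0.09,"dy":-0.0005,"dz":0,"spin":0,"grip":0.1},{"dx":0.12,"dy":-0.001,"dz":0,"spin":0,"grip":0.1},{"dx":0.15,"dy":-0.001,"dz":0,"spin":0,"grip":0.1},{"dx":0.15,"dy":-0.001,"dz":0,"spin":0,"grip":0.1}]' 60
python3 c.py
```

```text
time: 16.0
ee_pos: [0.5868, 0.0018, 0.0621]
tool_rot: [0.648, 0.762, -0.0, -0.0]
wrist_force: [0.2, 0.2, -1.2]
gripper_width: 0.0132
t 16.0 tcp along -0.1254 z 0.0621 lat tcp 0.0007 yaw 1.7316 F along/lat/z 0.2 0.3 -1.2 M [-0.08  0.04  0.02]
```

```bash
python3 -m pendant '[{"dx":0.015,"dy":0,"dz":0,"spin":0,"grip":0.1},{"dx":0.03,"dy":0,"dz":0,"spin":0,"grip":0.1},{"dx":0.05,"dy":-0.0005,"dz":0,"spin":0,"grip":0.1},{"dx":0.07,"dy":-0.0005,"dz":0,"spin":0,"grip":0.1},{"dx":0.07,"dy":-0.0005,"dz":0,"spin":0,"grip":0.1}]' 60
python3 c.py
```

```text
time: 16.62
ee_pos: [0.5822, 0.0291, 0.0621]
tool_rot: [0.648, 0.761, 0.0, -0.0]
wrist_force: [-0.2, -0.4, 0.1]
gripper_width: 0.0136
t 16.62 tcp along -0.0977 z 0.0621 lat tcp 0.0006 yaw 1.7311 F along/lat/z -0.3 -0.2 0.1 M [-0.   -0.04 -0.02]
```

```bash
python3 -m pendant '[{"dx":0.02,"dy":0,"dz":0,"spin":0,"grip":0.1},{"dx":0.038,"dy":0,"dz":0,"spin":0,"grip":0.1},{"dx":0.046,"dy":0,"dz":0,"spin":0,"grip":0.1},{"dx":0.05,"dy":0,"dz":0,"spin":0,"grip":0.1},{"dx":0.05,"dy":0,"dz":0,"spin":0,"grip":0.1}]' 60
python3 c.py
```

```text
time: 17.25
ee_pos: [0.5792, 0.0483, 0.0621]
tool_rot: [0.648, 0.761, -0.0, 0.0]
wrist_force: [0.3, -0.1, -1.2]
gripper_width: 0.0136
t 17.25 tcp along -0.0784 z 0.0621 lat tcp 0.0008 yaw 1.7304 F along/lat/z -0.2 0.3 -1.2 M [-0.07 -0.04  0.03]
```

```bash
python3 -m pendant '[{"dx":0.003,"dy":0,"dz":0,"spin":0,"grip":0.1},{"dx":0.006,"dy":0,"dz":0,"spin":0,"grip":0.1},{"dx":0.009,"dy":0,"dz":0,"spin":0,"grip":0.1},{"dx":0.012,"dy":0,"dz":0,"spin":0,"grip":0.1},{"dx":0.012,"dy":0,"dz":0,"spin":0,"grip":0.1}]' 60
python3 c.py
```

```text
time: 17.88
ee_pos: [0.5788, 0.0508, 0.0623]
tool_rot: [0.649, 0.761, -0.001, 0.002]
wrist_force: [-0.4, -11.4, -0.1]
gripper_width: 0.0137
t 17.88 tcp along -0.0758 z 0.0623 lat tcp 0.0008 yaw 1.7289 F along/lat/z -11.2 -2.3 -0.1 M [-2.47 -0.12  0.04]
```

```bash
python3 -m pendant '[{"dx":-0.001,"dy":0,"dz":0.002,"spin":0,"grip":0.1},{"dx":-0.002,"dy":0,"dz":0.004,"spin":0,"grip":0.1},{"dx":-0.002,"dy":0,"dz":0.005,"spin":0,"grip":0.1},{"dx":-0.002,"dy":0,"dz":0.005,"spin":0,"grip":0.1}]' 60
python3 c.py
```

```text
time: 18.38
ee_pos: [0.5792, 0.0507, 0.061]
tool_rot: [0.649, 0.761, -0.0, 0.002]
wrist_force: [0.1, -7.3, 5.3]
gripper_width: 0.0135
t 18.38 tcp along -0.076 z 0.061 lat tcp 0.0012 yaw 1.7292 F along/lat/z -7.3 -1.1 5.3 M [-1.6   0.21  0.07]
```

```bash
python3 -m pendant '[{"dx":-0.002,"dy":0,"dz":0,"spin":0,"grip":0.2},{"dx":-0.002,"dy":0,"dz":0,"spin":0,"grip":0.3},{"dx":-0.002,"dy":0,"dz":0,"spin":0,"grip":0.5},{"dx":-0.002,"dy":0,"dz":0,"spin":0,"grip":0.7},{"dx":-0.002,"dy":0,"dz":0,"spin":0,"grip":0.7},{"dx":-0.002,"dy":0,"dz":0,"spin":0,"grip":0.7},{"dx":-0.002,"dy":0,"dz":-0.03,"spin":0,"grip":0.7},{"dx":-0.002,"dy":0,"dz":-0.1,"spin":0,"grip":0.7},{"dx":-0.02,"dy":0,"dz":-0.2,"spin":0,"grip":0.7},{"dx":-0.08,"dy":0,"dz":-0.3,"spin":0,"grip":0.7},{"dx":-0.15,"dy":0,"dz":-0.35,"spin":0,"grip":0.7},{"dx":-0.15,"dy":0,"dz":-0.35,"spin":0,"grip":0.7},{"dx":-0.15,"dy":0,"dz":-0.35,"spin":0,"grip":0.7}]' 60
python3 - <<'E'
from h import *
p,im=snap("w10"); s=bot.read_camera("scene")[:,:,::-1]
cv2.imwrite("pics/f.png",np.hstack([cv2.resize(im[0:360,180:480],(400,480)),cv2.resize(s[160:340,250:400],(400,480))]))
E
```

```text
time: 20.0
ee_pos: [0.5877, -0.0067, 0.1999]
tool_rot: [0.649, 0.761, -0.0, -0.0]
wrist_force: [-0.1, 0.6, 0.3]
gripper_width: 0.0598
```

View pics/f.png

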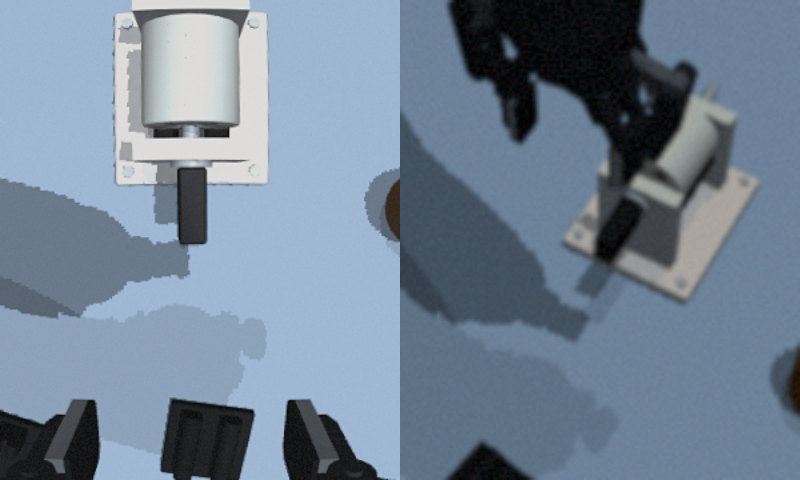

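The final picture shows the axle through both plates and the drum, with its tip past the far plate and its collar at the near plate. I'll check the depth numerically before handing in.

Run:
```python
from h import *
p,im=load("w10"); seat=np.array([.5654,.1254]);u=np.array([-.1658,.9862])
g=im[120:200,325,1].astype(int); r=120+np.where(g<80)[0]; print(r[0],r[-1]); A=onz(p,(325,r[-1]+.5),.091); print("block back along",(A[:2]-seat)@u)
for d,z in((145,.096),): 
    q=im[100:126,300,1]; print(q.tolist())
# plate outer top edge
B=onz(p,(300,[k for k in range(112,126)][np.argmax(-np.diff(im[112:127,300,1].astype(int)))]+.5),.096); print("plate edge along",(B[:2]-seat)@u)
```

```text
126 182
block back along -0.09648026572358218
[33, 38, 28, 119, 230, 222, 222, 221, 221, 220, 220, 220, 220, 220, 220, 220, 221, 220, 224, 207, 109, 94, 126, 130, 133, 128]
plate edge along -0.049160546157686
```

```bash
python3 -c "
from rig import bot
print(bot.finish_job())"
```

```text
the job is handed in; nothing more can be done
None
```

The tube roller is back together and the job is handed in, at about 20 s of the 64 s allowed. I set the drum down on the two rollers with about 6 N of contact. Then I slid the axle through the near plate, the drum's bore and the far plate until the collar pressed on the near plate with about 11 N. I lowered the shaft onto the bottom of its holes, let go and backed the arm clear.

**Final checks:**
- **Axle depth:** the back of the grip block is 96.5 mm from the stand's middle, against 97 mm when fully seated. The near plate's outer face measured 49.2 mm, against 49 mm. The collar is therefore on the plate within measurement error.
- **Pictures:** the drum lies between the plates and the tip sticks out past the far plate.
- **Bystanders:** I never came near the flask, rack or jar. I did not measure their positions again at the end.

**Checks that failed or disagreed:**
- **Gripper width:** it read 48 mm on the 56 mm drum and 13.5 mm on the 16 mm block. Both lifts were secure, so I went on.
- **Shaft tilt:** estimating it from the shaft's apparent width was too noisy to use. A rough scene-camera reading put the tip about 4 mm below the hole. The shaft's shadow showed it level to about 0.01 rad, and it then went through both plates with no more than about 1 N.
- **Refused call:** one move call was refused because I left out "spin". It moved nothing.

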